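# Fill the finishing kit tray

## Robot

A 6-joint arm with a two-finger parallel gripper is mounted at the origin on a cart in front of the work surface, level with it; the furniture and walls round the work are solid. World frame = base frame: x ahead of the robot, y to its left, z up, the work surface at z = 0. Lengths are in mm, angles in rad, forces in N, time in s.
With the tool pointing down it reaches from about 400 to 925 mm from the base axis. Payload 12.5 kg.
Tool frame: the origin (TCP) lies at the centre of the arm's flange, where the gripper is bolted on; the fingertips stand 190 mm ahead of it and the grasp point (between the pads) lies 171 mm ahead of it; z points along the fingers, y is the direction in which the jaws open and shut (so a half turn about z gives the same grasp; the last joint's range is limited). The gripper opens to 95 mm and grips with 3 to 60 N. Pads are 20 mm wide; open, the fingers measure 119 mm over their backs; the gripper's body (75 mm by 180 mm) begins 59 mm behind the grasp point.
Start: joints at [1.229, 0.491, 1.559, -0, 1.092, -0.106], TCP at [145.989, 607.711, 404.761] pointing down, gripper open.
Joint ranges: [-3.1, 3.1], [-0.84, 2.19], [0.05, 2.79], [-1.13, 4.28], [0.06, 2.93], [-2.69, 2.69]. Speed limits (rad/s): [2.22, 2.22, 2.79, 3.14, 3.14, 3.14].

## Interface

Orientations are given as [roll, pitch, yaw] about the fixed x, y, z axes, in that order (R = Rz(yaw) Ry(pitch) Rx(roll)).
In Python, from cell import env, optics gives the robot as it stands.
- The arm moves only by the tool apply_moves, never from a script. Its argument "commands" is a list of rows, each a list of 7 numbers: the turn, a rotation vector about the tool's x, y, z in degrees, then the shift along the tool's x, y, z in m, then the finger opening in m, from 0 to 0.0951. A call has 1 to 5 rows; each row shifts and turns the commanded pose from where the row before left it, along the tool's axes as they then stand; what a row does not reach is not made up. A row lasts 1/12 s, in which the tool goes at most 41.7 mm and 7.16 degrees, less where a joint would pass 70% of its speed; a pose out of reach is approached as far as the arm can. A call with a gripper value outside its range is refused whole. The fingers move at their own pace and stop on an object; the grip force is fixed at half the most. Time passes only in rows, so rows that do not move let the fingers close. It gives the time, the measured TCP pose, the force and the opening at its end, in the units of the state.
- env.state(): the state, without advancing time (a new reading comes with each control period).
- optics.read_camera(name): name is "side" or "top" or "wrist"; returns a dict with "color" (420x560x3 uint8, red, green, blue), "fx", "fy", "cx", "cy" (pixels), "eye" and "rotation" of the camera in the world; the wrist camera has in their place "T_tool_cam" (4x4, takes a point from camera to tool coordinates, whose origin is the TCP and whose axes are the flange's). Camera axes: x right, y up, looking along -z (the intrinsics and any distortion apply to the point x, -y, -z); pixel columns grow to the right and rows downward; lengths in mm; the calibration is good to about 2 mm. The wrist camera is an equidistant fisheye: a pixel r from the principal point sees the ray r / f radians off the axis. A picture is of the moment at which its call begins: read the wrist's pose just before it. There is no depth.
- env.job_done(): hands the job in, once; it reports no verdict.
The state is a dict: "t": time; "joints": joint angles; "qvel": joint speeds; "tau": joint torques, N m; "eef_pos": TCP position; "tcp_rot": TCP orientation; "ft_force": force on the tool from outside, world axes, zero at the start; "moment": the same for the moment, N m; "opening": opening from 0.0 (shut) to 1.0 (fully open).
Only numpy, scipy, OpenCV 4.12 (cv2) and the standard library are available. Lean on these libraries where they do the work, as an engineer would, in place of code of your own. Each camera call takes 0.05 s, during which the arm holds its last target. There are 200 camera calls.

## Task

Fill the kit tray for the next heel repair with the things lying on the open bench in front of you (not those standing at the back): put the wax tin in the round pocket, the smaller thread cone upright in the square pocket, the straight-sided rubbing stone in the oblong pocket and the heel block in the half-round pocket, each sitting flat on its pocket's floor. The larger thread cone and the waisted rubbing stone do not belong to the kit: leave them where they are.

Things in the scene. Friction and masses are not known exactly. Their poses are not given: they have to be found in the camera images.
- wax_tin_mid (a point): flat round wax tin, pale yellow, diameter 60 mm, 25 mm high, lying flat. This point is its centre, half-way up; z is up along its height.
- small_cone_mid (a point): the smaller of two thread cones (a cone-shaped spool, standing upright), red: base diameter 50 mm, 68 mm high, body narrowing a little upwards to the neck. Can be grasped round the body. This point is its centre, half-way up; z is up along its height.
- straight_stone_mid (a point): dark grey rubbing stone with straight sides and no waist (five-sided outline, one end blunt-pointed), 37 mm along its x, 53 mm along its y, 18 mm high, lying flat. This point is its centre, half-way up; z is up along its height.
- heel_block_mid (a point): brown heel block, D-shaped (half-round) seen from above: 48 mm along its x, 26 mm along its y, 28 mm high, standing on its underside (42 x 24 mm); flat face at its y = -13 mm. Fits its pocket either way round, best flat face to straight side. This point is its centre, half-way up; z is up along its height.
- waisted_stone_mid (a point): look-alike, stays where it is: dark grey rubbing stone with a narrow waist (bow-tie outline), 33 mm along its x, 59 mm along its y, 15 mm high. This point is its centre, half-way up; z is up along its height.
- large_cone_mid (a point): look-alike, stays where it is: the larger thread cone, cream, base diameter 58 mm, 86 mm high, upright. This point is its centre, half-way up; z is up along its height.
- round_insert: insert with the round pocket, 78 mm inside diameter, centred on the origin. Cork board 94 x 94 x 6 mm, level in the fixed 204 x 204 x 16 mm tray, 5 mm above the bench; origin: centre of its underside, x, y along its edges. Pocket floor 6 mm above the origin; rim 4 mm thick, its top at 12 mm. The four inserts form a square, 95.5 mm apart; places change.
- square_insert: insert with the square pocket, 65 x 65 mm inside, centred on the origin. Cork board 94 x 94 x 6 mm, level in the fixed 204 x 204 x 16 mm tray, 5 mm above the bench; origin: centre of its underside, x, y along its edges. Pocket floor 6 mm above the origin; rim 4 mm thick, its top at 12 mm. The four inserts form a square, 95.5 mm apart; places change.
- oblong_insert: insert with the oblong rectangular pocket, 53 mm along x and 75 mm along y inside, centred on the origin. Cork board 94 x 94 x 6 mm, level in the fixed 204 x 204 x 16 mm tray, 5 mm above the bench; origin: centre of its underside, x, y along its edges. Pocket floor 6 mm above the origin; rim 4 mm thick, its top at 12 mm. The four inserts form a square, 95.5 mm apart; places change.
- half_round_insert: insert with the half-round pocket: straight side 66 mm long at y = -22 mm, short sides to y = +6 mm, arc up to y = +24 mm. Cork board 94 x 94 x 6 mm, level in the fixed 204 x 204 x 16 mm tray, 5 mm above the bench; origin: centre of its underside, x, y along its edges. Pocket floor 6 mm above the origin; rim 4 mm thick, its top at 12 mm. The four inserts form a square, 95.5 mm apart; places change.

How it is judged (in metres and radians):
At the end, for the whole second after the job is handed in: The tin, the small cone, the straight stone and the heel block each sit level (within 0.1 rad) and still on the floor of their own pocket (centre within 16 mm of the insert's centre, height within 4 mm); the waisted stone and the large cone have not moved by more than 20 mm (horizontal distance between wax_tin_mid and round_insert below 0.016 m and z of wax_tin_mid in the frame of round_insert between 0.0145 and 0.0225 m and angle between each of wax_tin_mid, small_cone_mid, straight_stone_mid, heel_block_mid's own z axis and vertical below 0.1 rad and linear speed of each of wax_tin, small_cone, straight_stone, heel_block below 0.02 m/s and horizontal distance between small_cone_mid and square_insert below 0.016 m and z of small_cone_mid in the frame of square_insert between 0.036 and 0.044 m and horizontal distance between straight_stone_mid and oblong_insert below 0.016 m and z of straight_stone_mid in the frame of oblong_insert between 0.011 and 0.019 m and horizontal distance between heel_block_mid and half_round_insert below 0.016 m and z of heel_block_mid in the frame of half_round_insert between 0.016 and 0.024 m and distance of each of waisted_stone_mid, large_cone_mid from where it was at the start of the episode below 0.02 m); the robot touches nothing.
It fails at once if the waisted stone is moved (more than 20 mm) (distance of waisted_stone_mid from where it was at the start of the episode above 0.02 m).
It fails at once if the large thread cone is moved (more than 20 mm) (distance of large_cone_mid from where it was at the start of the episode above 0.02 m).
It also fails if it takes over 112 s, if anything falls off the work surface, if the arm or the gripper's body presses on something with over 40 N, if the wrist force passes 120 N, or if a joint passes its speed limit or range.

## Working session

There is one attempt and no reset: what is moved stays moved. The work goes in short steps, Python scripts to look and compute and a tool call to move; the robot and the scene stay as the last step left them, time stands still between calls to the robot, and variables do not carry over. Pictures are saved under pics/ and viewed, about 12 in all and at most 16, crops included, and the job is handed in when it is done.

Besides the shell and the picture viewer there is one more tool, called after "Request:" as name([rows], argument=value, ...), one row to a line, values as JSON. apply_moves: Moves the arm, as the interface text tells. Its arguments: {"type":"object","properties":{"commands":{"type":"array","items":{"type":"array","items":{"type":"number"}}}},"required":["commands"]}

```bash
ls; mkdir -p pics
python3 - <<'E'
from cell import env, optics
import cv2,numpy as np
print(env.state())
for n in ("top","side","wrist"):
    c=optics.read_camera(n)
    cv2.imwrite(f"pics/{n}0.png",c["color"][:,:,::-1])
    print(n,{k:(np.round(v,3).tolist() if not isinstance(v,(str,dict,type(None))) else v) for k,v in c.items() if k!="color"})
E
```

```text
pics
{'t': 0.0, 'joints': array([ 1.22940608e+00,  4.91574103e-01,  1.55947239e+00, -1.59674290e-05,
        1.09172321e+00, -1.05589545e-01]), 'qvel': array([ 0.00066599, -0.00173549,  0.00212219, -0.00141269,  0.00017336,
       -0.00059384]), 'tau': array([ 5.43871956e-04, -6.12640285e+01, -2.58179462e+01,  6.93102856e-02,
        4.82839916e-02, -1.59831447e-04]), 'eef_pos': array([145.97303086, 607.67426991, 404.14469196]), 'tcp_rot': array([-3.14042067e+00, -1.09970777e-04,  2.90579925e+00]), 'ft_force': array([-0.44079875, -0.37257015, -0.04029398]), 'moment': array([0.03158237, 0.04151354, 0.04915023]), 'opening': 0.9991344377091381}
top {'fx': 506.548, 'fy': 506.548, 'cx': 278.937, 'cy': 213.324, 'eye': [483.096, -64.429, 1309.141], 'rotation': [0.045, -0.012, -1.581]}
side {'fx': 511.383, 'fy': 511.383, 'cx': 269.847, 'cy': 212.59, 'eye': [-329.95, -788.584, 850.393], 'rotation': [0.963, -0.004, -0.892]}
wrist {'fx': 325.192, 'fy': 325.192, 'cx': 282.28, 'cy': 206.93, 'T_tool_cam': [[-0.001, 0.961, 0.277, 79.043], [1.0, 0.001, 0.0, 0.556], [0.0, 0.277, -0.961, 20.589], [0.0, 0.0, 0.0, 1.0]]}
```

View pics/top0.png

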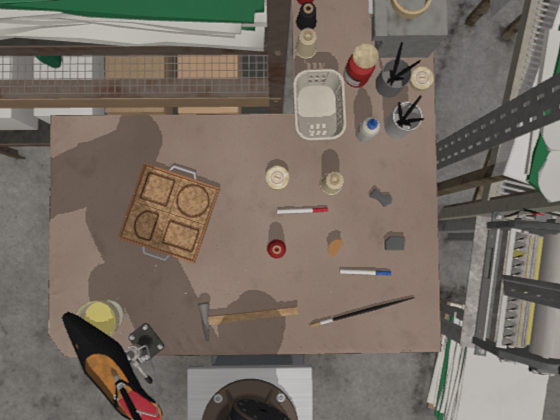

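View pics/side0.png

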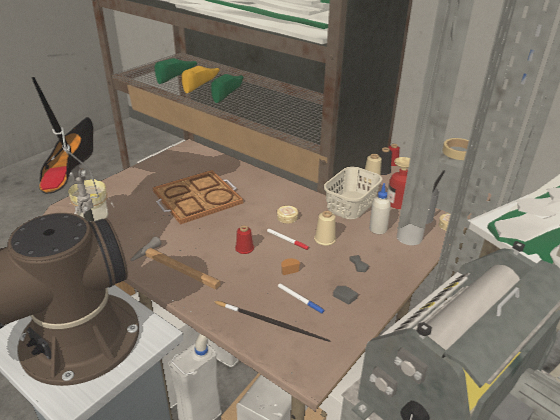

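The top view (image up = +x, right = −y) shows the tray at (171,212), with square upper left, round upper right, half-round lower left and oblong lower right. The tin is at (277,177), large cone (332,182), small cone (276,249), heel block (335,245), straight stone (395,242) and waisted stone (380,196). The side view agrees.

```bash
cat > h.py <<'E'
from cell import env, optics
import cv2,numpy as np
from scipy.spatial.transform import Rotation as R
def cam(n):
    s=env.state(); c=optics.read_camera(n)
    if n=="wrist":
        T=np.eye(4);T[:3,:3]=R.from_euler('xyz',s["tcp_rot"]).as_matrix();T[:3,3]=s["eef_pos"]
        c["T"]=T@c["T_tool_cam"]
    else:
        T=np.eye(4);T[:3,:3]=R.from_euler('xyz',c["rotation"]).as_matrix();T[:3,3]=c["eye"];c["T"]=T
    c["fish"]=n=="wrist"; return c
def ray(c,uv,z):
    uv=np.atleast_2d(np.asarray(uv,float)); p=(uv-[c["cx"],c["cy"]])/[c["fx"],c["fy"]]
    if c["fish"]:
        r=np.linalg.norm(p,axis=1,keepdims=True)+1e-12; d=np.c_[p/r*np.sin(r),np.cos(r)]
    else: d=np.c_[p,np.ones(len(p))]
    d=d*[1,-1,-1]@c["T"][:3,:3].T; o=c["T"][:3,3]
    return (o+d*((z-o[2])/d[:,2:]))[:,:2]
def proj(c,P):
    q=(np.atleast_2d(P)-c["T"][:3,3])@c["T"][:3,:3]*[1,-1,-1]
    if c["fish"]:
        r=np.linalg.norm(q[:,:2],axis=1,keepdims=True); p=q[:,:2]/r*np.arctan2(r,q[:,2:])
    else: p=q[:,:2]/q[:,2:]
    return p*[c["fx"],c["fy"]]+[c["cx"],c["cy"]]
def blob(c,seed,lo,hi,win=30):
    hsv=cv2.cvtColor(c["color"],cv2.COLOR_RGB2HSV); m=cv2.inRange(hsv,np.array(lo),np.array(hi))
    k=np.zeros_like(m);u,v=map(int,seed);k[max(0,v-win):v+win,max(0,u-win):u+win]=255;m&=k
    cs=cv2.findContours(m,cv2.RETR_EXTERNAL,cv2.CHAIN_APPROX_NONE)[0]
    return max(cs,key=cv2.contourArea)[:,0] if cs else None
def rect(c,cnt,z):
    P=ray(c,cnt,z).astype(np.float32); M=cv2.moments(P.reshape(-1,1,2)) 
    r=cv2.minAreaRect(P); return np.round([*r[0],*r[1],r[2]],1), np.round([M["m10"]/M["m00"],M["m01"]/M["m00"]],1)
E
python3 - <<'E'
from h import *
c=cam("top"); hsv=cv2.cvtColor(c["color"],cv2.COLOR_RGB2HSV)
for n,u,v,z in [("tin",277,177,25),("large",332,182,80),("small",276,249,68),("heel",335,245,28),("stone",395,242,18),("waist",380,196,15),("bench",350,300,0),("tray",171,212,16),("penred",300,210,0),("penblue",365,271,0),("bk",395,242,0)]:
    print(n,hsv[v,u],ray(c,[u,v],z).round())
for n,u,v,z,lo,hi,w in [("heel",335,245,28,(5,100,60),(20,255,255),16),("stone",395,242,18,(0,0,0),(180,70,95),16),("waist",380,196,15,(0,0,0),(180,70,95),16),("tin",277,177,25,(15,20,150),(40,255,255),18),("small",276,249,20,(0,130,40),(8,255,255),18),("tray",171,212,16,(5,110,40),(20,255,255),62)]:
    b=blob(c,(u,v),lo,hi,w)
    if b is not None: print(n,*rect(c,b,z))
E
```

```text
tin [  9  81 161] [[634. -76.]]
large [ 16  86 158] [[ 614. -209.]]
small [178 217 100] [[452. -71.]]
heel [ 14 136 158] [[ 460. -221.]]
stone [30  6 86] [[ 465. -376.]]
waist [40  9 87] [[ 584. -340.]]
bench [ 11  57 138] [[ 317. -261.]]
tray [ 15 106 152] [[548. 195.]]
penred [ 15  10 198] [[ 550. -135.]]
penblue [ 15  12 177] [[ 391. -301.]]
bk [30  6 86] [[ 465. -380.]]
heel [ 455.8 -217.3   26.5   46.2   57.1] [ 455.  -218.7]
stone [ 464.2 -374.2   48.9   33.1   89.4] [ 464.5 -373.9]
waist [ 582.7 -342.    55.3   30.1   54.6] [ 581.3 -341.1]
tin [633.8 -75.9  61.1  56.3  89.5] [633.1 -75.8]
small [450.8 -72.7  27.9  26.3  78.1] [451.  -72.2]
tray [546.5 200.8 204.2 202.8  71. ] [546.4 200.7]
```

Run:
```python
from h import *
c=cam("top")
a=cv2.resize(c["color"][150:275,110:420][:,:,::-1],None,fx=2.5,fy=2.5,interpolation=cv2.INTER_CUBIC);cv2.imwrite("pics/topz.png",a)
```

```text
(no output)
```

View pics/topz.png

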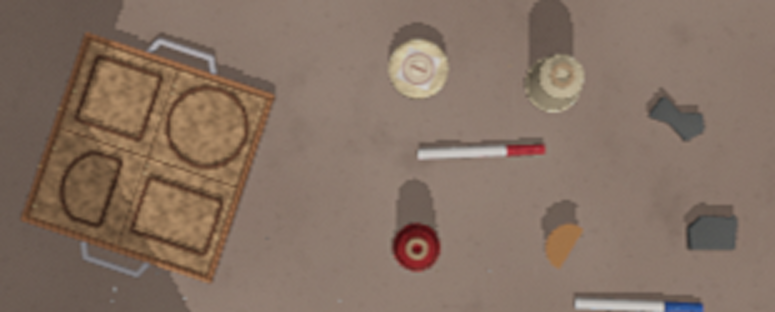

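Sizes agree: tray 204×203, tin about 60, heel 46×26. I'll move above the tray for a close look, then on to the tin.

Request:
apply_moves([
  [0,0,0,-0.0346,-0.0217,0,0.095],
  [0,0,0,-0.0346,-0.0217,0,0.095],
  [0,0,0,-0.0346,-0.0217,0,0.095],
  [0,0,0,-0.0346,-0.0217,0,0.095],
  [0,0,0,-0.0346,-0.0217,0,0.095],
])

```text
t: 0.67
eef_pos: [289.7, 460.3, 404.8]
tcp_rot: [3.141, 0.0, 2.906]
ft_force: [0.8, 0.4, -0.1]
opening: 0.999
```

Request:
apply_moves([
  [0,0,0,-0.0346,-0.0217,0,0.095],
  [0,0,0,-0.0346,-0.0217,0,0.095],
  [0,0,0,-0.0346,-0.0217,0,0.095],
  [0,0,0,-0.0346,-0.0217,0,0.095],
  [0,0,7,0,0,0,0.095],
])

```text
t: 1.08
eef_pos: [407.0, 341.1, 404.7]
tcp_rot: [-3.141, 0.001, 2.786]
ft_force: [0.2, 0.3, -0.1]
opening: 0.994
```

Request:
apply_moves([
  [0,0,7,0,0,0,0.095],
  [0,0,7,0,0,0,0.095],
  [0,0,7,0,0,0,0.095],
  [0,0,7,0,0,0,0.095],
  [0,0,7,0,0,0,0.095],
])

```text
t: 1.5
eef_pos: [403.2, 345.0, 404.7]
tcp_rot: [-3.142, -0.0, 2.167]
ft_force: [0.3, -0.3, -0.2]
opening: 1.0
```

Request:
apply_moves([
  [0,0,7,0,0,0,0.095],
  [0,0,7,0,0,0,0.095],
  [0,0,7,0,0,0,0.095],
  [0,0,7,0,0,0,0.095],
  [0,0,6.5,0,0,0,0.095],
])

```text
t: 1.92
eef_pos: [403.1, 345.0, 404.7]
tcp_rot: [-3.142, -0.0, 1.564]
ft_force: [0.8, 0.2, -0.2]
opening: 1.0
```

Request:
apply_moves([
  [0,0,0,-0.0325,0.0238,0,0.095],
  [0,0,0,-0.0325,0.0238,0,0.095],
  [0,0,0,-0.0325,0.0238,0,0.095],
  [0,0,0,-0.0325,0.0238,0,0.095],
  [0,0,0,-0.0325,0.0238,0,0.095],
])

```text
t: 2.33
eef_pos: [522.9, 180.9, 404.8]
tcp_rot: [3.141, -0.0, 1.571]
ft_force: [0.4, 1.6, -0.2]
opening: 1.001
```

Request:
apply_moves([
  [0,0,0,-0.0325,0.0238,0,0.095],
  [0,0,0,0,0,0,0.095],
  [0,0,0,0,0,0,0.095],
])

```text
t: 2.58
eef_pos: [546.8, 148.4, 404.3]
tcp_rot: [-3.141, -0.0, 1.567]
ft_force: [-0.2, -0.0, -0.0]
opening: 1.002
```

Run:
```python
from h import *
c=cam("wrist"); a=c["color"][:,:,::-1].copy()
for P in [(607,230),(576,140),(517,261.5),(486,171)]:
    p=proj(c,[*P,11])[0]; print(p); cv2.drawMarker(a,tuple(int(t) for t in p),(255,0,0),0,8)
cv2.imwrite("pics/w1.png",a)
b=blob(c,(280,200),(5,90,40),(20,255,255),200); print(rect(c,b,16))
```

```text
[335.54860476 113.85586854]
[307.84460716 190.3536099 ]
[256.20063635  86.23012578]
[230.82756113 164.93904087]
(array([546.5, 202.5, 203.9, 204. ,  70.9]), array([546.5, 202.6]))
```

View pics/w1.png

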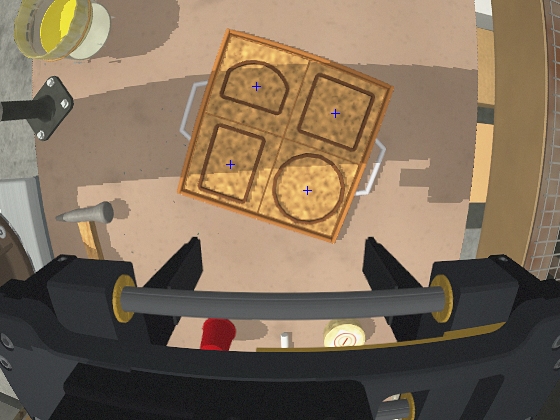

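The wrist view puts the computed pocket centres inside all four pockets. The tray centre is (546.5, 202), within 2 mm of the top view. Next is the tin.

Request:
apply_moves([
  [0,0,0,-0.0373,0.0145,0,0.095],
  [0,0,0,-0.0373,0.0145,0,0.095],
  [0,0,0,-0.0373,0.0145,0.015,0.095],
  [0,0,0,-0.0373,0.0145,0.015,0.095],
  [0,0,0,-0.0373,0.0145,0.015,0.095],
])

```text
t: 3.05
eef_pos: [617.3, -33.6, 360.7]
tcp_rot: [3.141, -0.0, 1.573]
ft_force: [1.4, -0.1, -0.3]
opening: 0.999
```

Request:
apply_moves([
  [0,0,0,-0.0373,0.0145,0.015,0.095],
  [0,0,0,0,0,0.015,0.095],
  [0,0,0,0,0,0.015,0.095],
  [0,0,0,0,0,0,0.095],
])

```text
t: 3.38
eef_pos: [630.8, -69.0, 313.4]
tcp_rot: [-3.137, -0.001, 1.571]
ft_force: [-0.9, 0.7, -0.2]
opening: 0.998
```

Run:
```python
from h import *
c=cam("wrist"); a=c["color"][:,:,::-1].copy()
s=env.state();print(s["eef_pos"])
for P in [(634,-76,25),(456,-217.5,28),(464,-374,18),(582,-342,15),(451,-72,68)]:
    p=proj(c,P)[0]; print(p); cv2.drawMarker(a,tuple(int(t) for t in p),(255,0,0),0,8)
cv2.imwrite("pics/w2.png",a)
```

```text
[631.10686233 -68.76392495 315.09618672]
[288.21824752 216.91605003]
[128.71613171 336.06910742]
[165.01693363 415.54953695]
[246.29830788 408.49213123]
[ 74.69858408 226.20143507]
```

View pics/w2.png

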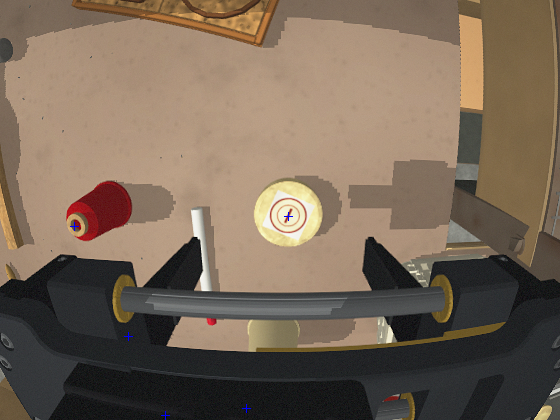

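Tin and cone markers land on the tin's centre and the cone's top, so I'll descend and grip.

Request:
apply_moves([
  [0,0,0,-0.0035,0.0015,0.03,0.095],
  [0,0,0,-0.0035,0.0015,0.03,0.095],
  [0,0,0,0,0,0.03,0.095],
  [0,0,0,0,0,0.027,0.095],
  [0,0,0,0,0,0,0.095],
])

```text
t: 3.85
eef_pos: [633.6, -75.5, 195.9]
tcp_rot: [-3.136, -0.001, 1.572]
ft_force: [-0.4, 0.4, -0.2]
opening: 0.996
```

Request:
apply_moves([
  [0,0,0,0,0,0,0.04],
  [0,0,0,0,0,0,0.04],
  [0,0,0,0,0,0,0.04],
  [0,0,0,0,0,0,0.04],
  [0,0,0,0,0,0,0.04],
])

```text
t: 4.27
eef_pos: [634.6, -76.9, 200.7]
tcp_rot: [3.14, 0.0, 1.571]
ft_force: [0.4, 1.0, 0.5]
opening: 0.706
```

Request:
apply_moves([
  [0,0,0,0,0,0,0.04],
  [0,0,0,0,0,0,0.04],
  [0,0,0,0,0,0,0.04],
  [0,0,0,0,0,0,0.04],
])

```text
t: 4.6
eef_pos: [634.5, -77.0, 200.1]
tcp_rot: [3.141, 0.0, 1.571]
ft_force: [-1.1, 0.5, 7.0]
opening: 0.626
```

Request:
apply_moves([
  [0,0,0,0,0,-0.02,0.04],
  [0,0,0,0,0,-0.03,0.04],
  [0,0,0,0,0,-0.03,0.04],
  [0,0,0,0,0,-0.02,0.04],
  [0,0,0,0,0,0,0.04],
])

```text
t: 5.02
eef_pos: [634.9, -77.1, 303.6]
tcp_rot: [3.135, 0.001, 1.571]
ft_force: [0.7, -0.6, -0.4]
opening: 0.626
```

Request:
apply_moves([
  [0,0,0,0.0365,-0.0098,0,0.04],
  [0,0,0,0.0365,-0.0098,0,0.04],
  [0,0,0,0.0365,-0.0098,0,0.04],
  [0,0,0,0.0365,-0.0098,0,0.04],
  [0,0,0,0.0365,-0.0098,0,0.04],
])

```text
t: 5.43
eef_pos: [584.6, 106.9, 298.3]
tcp_rot: [-3.14, 0.0, 1.57]
ft_force: [1.3, -0.0, -1.2]
opening: 0.624
```

Request:
apply_moves([
  [0,0,0,0.0355,-0.0095,0.01,0.04],
  [0,0,0,0,0,0.03,0.04],
  [0,0,0,0,0,0.015,0.04],
  [0,0,0,0,0,0,0.04],
  [0,0,0,0,0,0,0.04],
])

```text
t: 5.85
eef_pos: [575.9, 141.0, 243.3]
tcp_rot: [-3.139, 0.0, 1.571]
ft_force: [0.4, 0.6, -0.5]
opening: 0.623
```

Run:
```python
from h import *
c=cam("wrist"); cv2.imwrite("pics/w3.png",c["color"][:,:,::-1]); s=env.state();print(s["eef_pos"],s["opening"])
```

```text
[576.18012599 140.74710507 244.24742477] 0.6239484655779849
```

View pics/w3.png

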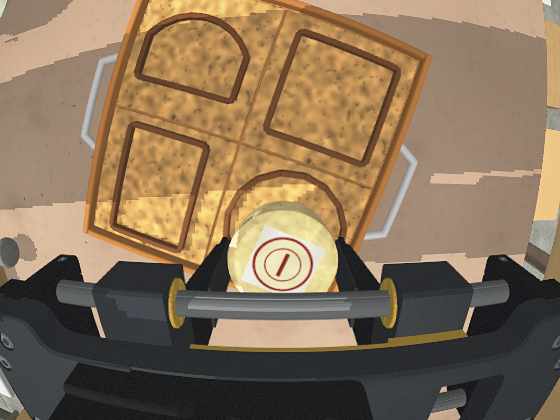

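The tin hangs over the round pocket, so I'll lower it and release.

Request:
apply_moves([
  [0,0,0,0,0,0.015,0.04],
  [0,0,0,0,0,0.01,0.04],
  [0,0,0,0,0,0.007,0.04],
  [0,0,0,0,0,0,0.04],
])

```text
t: 6.23
eef_pos: [576.0, 140.6, 211.5]
tcp_rot: [-3.141, 0.0, 1.57]
ft_force: [-0.9, 0.4, -0.7]
opening: 0.625
```

Request:
apply_moves([
  [0,0,0,0,0,0,0.075],
  [0,0,0,0,0,0,0.075],
  [0,0,0,0,0,0,0.075],
  [0,0,0,0,0,0,0.075],
  [0,0,0,0,0,-0.01,0.075],
])

```text
t: 6.65
eef_pos: [575.7, 140.9, 221.5]
tcp_rot: [-3.14, 0.0, 1.571]
ft_force: [-0.6, -1.1, 0.8]
opening: 0.782
```

Request:
apply_moves([
  [0,0,0,0,0,-0.02,0.085],
  [0,0,0,0,0,-0.04,0.095],
  [0,0,0,0,0,-0.04,0.095],
  [0,0,0,0,0,0,0.095],
])

```text
t: 6.98
eef_pos: [576.7, 141.2, 330.1]
tcp_rot: [3.131, -0.002, 1.571]
ft_force: [-0.7, 0.3, 0.8]
opening: 0.985
```

Run:
```python
from h import *
c=cam("wrist"); s=env.state();print(s["eef_pos"],s["tcp_rot"],s["opening"])
a=c["color"][:,:,::-1].copy(); p=proj(c,[576,141,36])[0];print(p); cv2.drawMarker(a,tuple(int(t) for t in p),(255,0,0),0,8); cv2.imwrite("pics/w4.png",a)
b=blob(c,p,(15,20,110),(40,255,255),70); print(rect(c,b,36))
```

```text
[576.17551002 141.11246627 326.92955854] [ 3.13390721e+00 -1.08051908e-03  1.57078208e+00] 0.9902012623126417
[278.69420551 207.71782774]
(array([572.9, 161.5, 115.5, 106.4,  73.1]), array([572. , 154.7]))
```

View pics/w4.png

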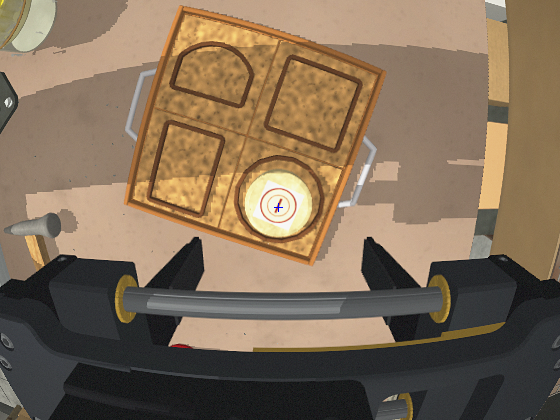

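The tin sits centred in the round pocket. The straight stone is next and needs the same jaw direction.

Request:
apply_moves([
  [0,0,0,-0.0396,-0.0086,0,0.095],
  [0,0,0,-0.0396,-0.0086,0,0.095],
  [0,0,0,-0.0396,-0.0086,0,0.095],
  [0,0,0,-0.0396,-0.0086,0,0.095],
  [0,0,0,-0.0396,-0.0086,0,0.095],
])

```text
t: 7.45
eef_pos: [532.0, -58.5, 321.9]
tcp_rot: [-3.141, -0.0, 1.571]
ft_force: [1.3, -0.3, 0.2]
opening: 0.997
```

Request:
apply_moves([
  [0,0,0,-0.0396,-0.0086,0,0.095],
  [0,0,0,-0.0396,-0.0086,0,0.095],
  [0,0,0,-0.0396,-0.0086,0,0.095],
  [0,0,0,-0.0396,-0.0086,0,0.095],
  [0,0,0,-0.0396,-0.0086,0,0.095],
])

```text
t: 7.87
eef_pos: [488.9, -256.8, 321.9]
tcp_rot: [-3.141, -0.001, 1.571]
ft_force: [0.7, 0.2, -0.1]
opening: 0.997
```

Request:
apply_moves([
  [0,0,0,-0.0396,-0.0086,0.01,0.095],
  [0,0,0,-0.0396,-0.0086,0.01,0.095],
  [0,0,0,-0.0396,-0.0086,0.01,0.095],
  [0,0,0,0,0,0,0.095],
  [0,0,0,0,0,0,0.095],
])

```text
t: 8.28
eef_pos: [463.1, -375.1, 291.0]
tcp_rot: [-3.14, -0.002, 1.567]
ft_force: [0.5, 1.6, -0.2]
opening: 1.0
```

Run:
```python
from h import *
c=cam("wrist"); s=env.state();print(s["eef_pos"],s["tcp_rot"],s["opening"])
a=c["color"][:,:,::-1].copy(); p=proj(c,[464,-374,18])[0];print(p)
b=blob(c,p,(0,0,0),(180,60,110),60); print(rect(c,b,18)); print(ray(c,cv2.approxPolyDP(b,3,True)[:,0],18).round())
cv2.drawContours(a,[b],-1,(0,255,0),1)
p=proj(c,[456,-217.5,28])[0]; b=blob(c,p,(5,110,60),(20,255,255),60); print(rect(c,b,28));print(ray(c,cv2.approxPolyDP(b,3,True)[:,0],28).round());cv2.drawContours(a,[b],-1,(255,0,0),1); cv2.imwrite("pics/w5.png",a)
```

```text
[ 463.62419904 -373.78502806  291.52760812] [-3.14050569e+00 -1.40850288e-03  1.56907417e+00] 0.9992019846706531
[284.68070297 213.37237174]
(array([ 470.7, -367.5,   23.7,   56.7,   35.7]), array([ 467.8, -357.5]))
[[ 449. -348.]
 [ 447. -354.]
 [ 448. -351.]
 [ 467. -350.]
 [ 480. -364.]
 [ 478. -397.]
 [ 480. -359.]
 [ 467. -346.]]
(array([ 454.2, -219. ,   30.8,   47.8,   57.7]), array([ 454. , -221.2]))
[[ 431. -211.]
 [ 430. -216.]
 [ 436. -226.]
 [ 465. -244.]
 [ 471. -237.]
 [ 474. -221.]
 [ 463. -207.]
 [ 438. -205.]]
```

View pics/w5.png

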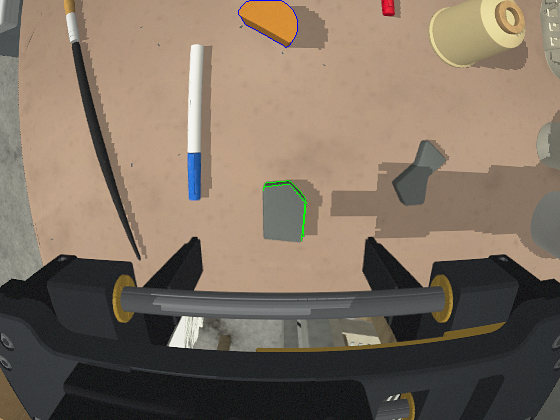

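Stone markers agree: x 445–482, y −348…−399, sides parallel to y with the blunt corner at the +y end. The blue pen is about 45 mm clear of where the fingers go. I'll grip the stone, lift it and turn it 19° to match the tray.

Request:
apply_moves([
  [0,0,0,0,0,0.02,0.07],
  [0,0,0,0,0,0.025,0.07],
  [0,0,0,0,0,0.025,0.07],
  [0,0,0,0,0,0.023,0.07],
  [0,0,0,0,0,0,0.07],
])

```text
t: 8.75
eef_pos: [464.1, -371.5, 196.0]
tcp_rot: [-3.138, -0.004, 1.572]
ft_force: [-0.0, 0.4, -0.3]
opening: 0.748
```

Request:
apply_moves([
  [0,0,0,0,0,0,0.02],
  [0,0,0,0,0,0,0.02],
  [0,0,0,0,0,0,0.02],
  [0,0,0,0,0,0,0.02],
  [0,0,0,0,0,0,0.02],
])

```text
t: 9.17
eef_pos: [464.2, -373.6, 200.4]
tcp_rot: [3.14, 0.001, 1.571]
ft_force: [-0.0, -1.4, -0.2]
opening: 0.442
```

Request:
apply_moves([
  [0,0,0,0,0,0,0.02],
  [0,0,0,0,0,0,0.02],
  [0,0,0,0,0,0,0.02],
  [0,0,0,0,0,0,0.02],
  [0,0,0,0,0,0,0.02],
])

```text
t: 9.58
eef_pos: [464.1, -373.7, 200.0]
tcp_rot: [3.141, 0.0, 1.57]
ft_force: [-1.6, 0.8, 6.2]
opening: 0.362
```

Request:
apply_moves([
  [0,0,0,0,0,-0.015,0.02],
  [0,0,0,0,0,-0.025,0.02],
  [0,0,6,0,0,-0.03,0.02],
  [0,0,6.5,0,0,-0.03,0.02],
  [0,0,6.5,0,0,0,0.02],
])

```text
t: 10.0
eef_pos: [464.6, -374.1, 304.6]
tcp_rot: [3.135, 0.003, 1.233]
ft_force: [0.6, -0.2, 0.5]
opening: 0.366
```

Request:
apply_moves([
  [0,0,0,0.0374,-0.0112,0,0.02],
  [0,0,0,0.0374,-0.0112,0,0.02],
  [0,0,0,0.0374,-0.0112,0,0.02],
  [0,0,0,0.0374,-0.0112,0,0.02],
  [0,0,0,0.0374,-0.0112,0,0.02],
])

```text
t: 10.42
eef_pos: [471.7, -177.0, 299.4]
tcp_rot: [3.141, -0.0, 1.238]
ft_force: [2.0, -0.3, -0.5]
opening: 0.36
```

Request:
apply_moves([
  [0,0,0,0.0374,-0.0112,0,0.02],
  [0,0,0,0.0374,-0.0112,0,0.02],
  [0,0,0,0.0374,-0.0112,0,0.02],
  [0,0,0,0.0374,-0.0112,0,0.02],
  [0,0,0,0.0374,-0.0112,0,0.02],
])

```text
t: 10.83
eef_pos: [479.7, 18.3, 299.5]
tcp_rot: [3.141, -0.0, 1.239]
ft_force: [1.3, 0.0, 0.4]
opening: 0.368
```

Request:
apply_moves([
  [0,0,0,0.0374,-0.0112,0,0.02],
  [0,0,0,0.0374,-0.0112,0,0.02],
  [0,0,0,0.0374,-0.0112,0,0.02],
  [0,0,0,0.0374,-0.0112,0,0.02],
  [0,0,0,0,0,0,0.02],
])

```text
t: 11.25
eef_pos: [486.1, 177.6, 299.5]
tcp_rot: [3.141, -0.001, 1.243]
ft_force: [-1.2, -0.8, -1.2]
opening: 0.361
```

Request:
apply_moves([
  [0,0,0,0,0,0.03,0.02],
  [0,0,0,0,0,0.025,0.02],
  [0,0,0,0,0,0,0.02],
  [0,0,0,0,0,0,0.02],
])

```text
t: 11.58
eef_pos: [486.4, 172.3, 243.9]
tcp_rot: [-3.139, 0.001, 1.239]
ft_force: [0.7, 0.1, 0.9]
opening: 0.361
```

Run:
```python
from h import *
c=cam("wrist"); cv2.imwrite("pics/w6.png",c["color"][:,:,::-1]); s=env.state();print(s["eef_pos"],s["opening"])
```

```text
[486.69805747 172.30629254 244.86800907] 0.358295803252017
```

View pics/w6.png

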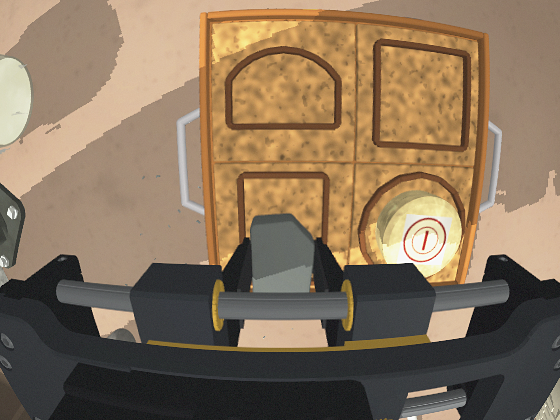

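The stone hangs level and aligned over the oblong pocket, so I'll lower it and release.

Request:
apply_moves([
  [0,0,0,0,0,0.015,0.02],
  [0,0,0,0,0,0.01,0.02],
  [0,0,0,0,0,0.008,0.02],
  [0,0,0,0,0,0,0.02],
])

```text
t: 11.97
eef_pos: [486.4, 172.3, 210.8]
tcp_rot: [-3.141, 0.0, 1.239]
ft_force: [0.5, -0.6, -1.8]
opening: 0.362
```

Request:
apply_moves([
  [0,0,0,0,0,0,0.06],
  [0,0,0,0,0,0,0.06],
  [0,0,0,0,0,0,0.06],
  [0,0,0,0,0,0,0.06],
  [0,0,0,0,0,-0.01,0.06],
])

```text
t: 12.38
eef_pos: [486.2, 172.5, 220.7]
tcp_rot: [-3.14, 0.001, 1.239]
ft_force: [-0.7, -0.5, -0.4]
opening: 0.613
```

Request:
apply_moves([
  [0,0,0,0,0,-0.02,0.06],
  [0,0,0,0,0,-0.04,0.06],
  [0,0,0,0,0,-0.03,0.07],
  [0,0,0,0,0,0,0.07],
])

```text
t: 12.72
eef_pos: [486.9, 172.8, 317.2]
tcp_rot: [3.134, -0.004, 1.239]
ft_force: [0.1, -0.1, -0.1]
opening: 0.712
```

Run:
```python
from h import *
c=cam("wrist"); s=env.state();print(s["eef_pos"],s["tcp_rot"],s["opening"])
a=c["color"][:,:,::-1].copy(); p=proj(c,[486,172,29])[0];print(p); cv2.drawMarker(a,tuple(int(t) for t in p),(255,0,0),0,8); cv2.imwrite("pics/w7.png",a)
```

```text
[486.4986989  172.61023393 314.87147631] [ 3.13639215 -0.00324723  1.23914437] 0.7261521021053449
[280.16929061 211.17688665]
```

View pics/w7.png

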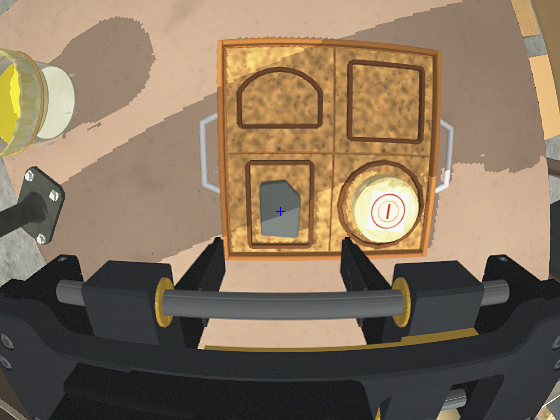

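The stone sits in the oblong pocket. The heel block is next: flat face normal at −123°, so jaw axis 57°.

Request:
apply_moves([
  [0,0,0,-0.038,0.0098,0,0.06],
  [0,0,0,-0.038,0.0098,0,0.06],
  [0,0,0,-0.038,0.0098,0,0.06],
  [0,0,0,-0.038,0.0098,0,0.06],
  [0,0,0,-0.038,0.0098,0,0.06],
])

```text
t: 13.18
eef_pos: [470.1, -24.6, 311.1]
tcp_rot: [-3.141, 0.0, 1.24]
ft_force: [1.9, 0.3, 0.3]
opening: 0.632
```

Request:
apply_moves([
  [0,0,0,-0.038,0.0098,0,0.06],
  [0,0,0,-0.038,0.0098,0,0.06],
  [0,0,0,-0.038,0.0098,0,0.06],
  [0,0,0,-0.038,0.0098,0,0.06],
  [0,0,0,-0.038,0.0098,0,0.06],
])

```text
t: 13.6
eef_pos: [454.5, -220.5, 311.0]
tcp_rot: [-3.141, -0.0, 1.239]
ft_force: [1.2, 0.8, -0.2]
opening: 0.628
```

Request:
apply_moves([
  [0,0,-7,0,0,0.01,0.06],
  [0,0,-7,0,0,0.01,0.06],
  [0,0,-7,0,0,0.01,0.06],
  [0,0,-7,0,0,0.01,0.06],
  [0,0,-7,0,0,0.01,0.06],
])

```text
t: 14.02
eef_pos: [455.0, -218.7, 260.5]
tcp_rot: [-3.141, -0.001, 1.856]
ft_force: [0.5, 0.3, 0.6]
opening: 0.628
```

Request:
apply_moves([
  [0,0,-7,0,0,0,0.06],
  [0,0,-7,0,0,0,0.06],
  [0,0,-7,0,0,0,0.06],
  [0,0,-7,0,0,0,0.06],
  [0,0,-7,0,0,0,0.06],
])

```text
t: 14.43
eef_pos: [455.1, -218.5, 260.9]
tcp_rot: [-3.142, -0.001, 2.467]
ft_force: [-0.0, 0.1, 0.1]
opening: 0.633
```

Request:
apply_moves([
  [0,0,-6,0,0,0,0.06],
  [0,0,0,0,0,0,0.06],
  [0,0,0,0,0,0,0.06],
])

```text
t: 14.68
eef_pos: [455.2, -218.6, 261.0]
tcp_rot: [3.141, -0.001, 2.562]
ft_force: [0.5, -1.1, 0.2]
opening: 0.629
```

Run:
```python
from h import *
c=cam("wrist"); s=env.state();print(s["eef_pos"],np.degrees(s["tcp_rot"]),s["opening"])
a=c["color"][:,:,::-1].copy(); p=proj(c,[455.5,-218.5,28])[0];print(p)
b=blob(c,p,(5,110,60),(20,255,255),70); print(rect(c,b,28));cv2.drawContours(a,[b],-1,(255,0,0),1); cv2.drawMarker(a,tuple(int(t) for t in p),(0,255,0),0,8);cv2.imwrite("pics/w8.png",a)
```

```text
[ 455.19429357 -218.5945806   261.09279089] [ 1.79994823e+02 -3.36870637e-02  1.46771641e+02] 0.6285479886411461
[282.31595075 232.12003474]
(array([ 453.3, -215.7,   26.4,   51.1,   57.9]), array([ 452.9, -217.3]))
```

View pics/w8.png

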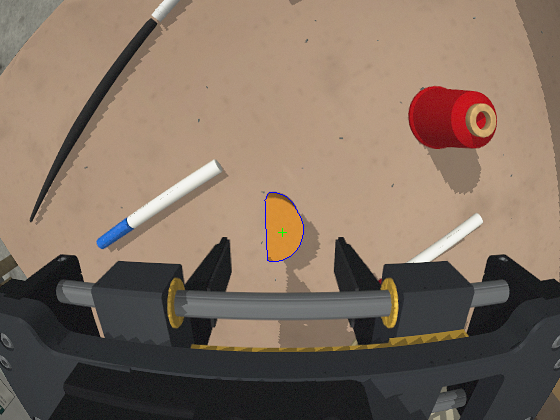

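The heel block is between the jaws with its flat face parallel to the pad. I'll descend, grip and lift.

Request:
apply_moves([
  [0,0,0,0,0,0.02,0.06],
  [0,0,0,0,0,0.02,0.06],
  [0,0,0,0,0,0.021,0.06],
  [0,0,0,0,0,0,0.06],
  [0,0,0,0,0,0,0.015],
])

```text
t: 15.15
eef_pos: [455.2, -218.6, 199.8]
tcp_rot: [3.141, -0.002, 2.563]
ft_force: [-0.1, 0.0, 0.7]
opening: 0.601
```

Request:
apply_moves([
  [0,0,0,0,0,0,0.015],
  [0,0,0,0,0,0,0.015],
  [0,0,0,0,0,0,0.015],
  [0,0,0,0,0,0,0.015],
  [0,0,0,0,0,0,0.015],
])

```text
t: 15.57
eef_pos: [455.3, -218.7, 200.8]
tcp_rot: [3.141, 0.001, 2.565]
ft_force: [0.6, -0.8, 1.0]
opening: 0.27
```

Request:
apply_moves([
  [0,0,0,0,0,0,0.015],
  [0,0,0,0,0,0,0.015],
  [0,0,0,0,0,0,0.015],
  [0,0,0,0,0,0,0.015],
  [0,0,0,0,0,0,0.015],
])

```text
t: 15.98
eef_pos: [455.4, -218.7, 200.7]
tcp_rot: [3.141, 0.001, 2.565]
ft_force: [0.0, -0.0, 7.1]
opening: 0.268
```

Request:
apply_moves([
  [0,0,0,0,0,-0.02,0.015],
  [0,0,0,0,0,-0.03,0.015],
  [0,0,-7,0,0,-0.03,0.015],
  [0,0,-7,0,0,-0.02,0.015],
  [0,0,0,0,0,0,0.015],
])

```text
t: 16.4
eef_pos: [455.6, -218.8, 303.8]
tcp_rot: [-3.14, 0.006, 2.817]
ft_force: [-0.3, -1.3, 0.5]
opening: 0.266
```

Request:
apply_moves([
  [0,0,0,0.0079,0.0396,0,0.015],
  [0,0,0,0.0079,0.0396,0,0.015],
  [0,0,0,0.0079,0.0396,0,0.015],
  [0,0,0,0.0079,0.0396,0,0.015],
  [0,0,0,0.0079,0.0396,0,0.015],
])

```text
t: 16.82
eef_pos: [482.2, -16.8, 299.6]
tcp_rot: [-3.142, -0.001, 2.807]
ft_force: [1.3, 0.0, 0.1]
opening: 0.267
```

Request:
apply_moves([
  [0,0,0,0.0079,0.0396,0,0.015],
  [0,0,0,0.0079,0.0396,0,0.015],
  [0,0,0,0.0079,0.0396,0,0.015],
  [0,0,0,0.0079,0.0396,0,0.015],
  [0,0,0,0.0079,0.0396,0,0.015],
])

```text
t: 17.23
eef_pos: [509.3, 183.6, 299.5]
tcp_rot: [-3.141, -0.001, 2.808]
ft_force: [1.0, -0.7, 0.4]
opening: 0.269
```

Request:
apply_moves([
  [0,0,0,0.0079,0.0396,0,0.015],
  [0,0,0,0.0079,0.0396,0,0.015],
  [0,0,0,0,0,0.03,0.015],
  [0,0,0,0,0,0.025,0.015],
  [0,0,0,0,0,0,0.015],
])

```text
t: 17.65
eef_pos: [519.2, 261.9, 240.5]
tcp_rot: [-3.137, -0.006, 2.809]
ft_force: [-1.3, -0.9, 0.3]
opening: 0.269
```

Run:
```python
from h import *
c=cam("wrist"); cv2.imwrite("pics/w9.png",c["color"][:,:,::-1]); s=env.state();print(s["eef_pos"],np.degrees(s["tcp_rot"]),s["opening"])
```

```text
[519.83592148 261.5876871  242.83601725] [-179.80708393   -0.23926847  160.93188194] 0.26946452035043916
```

View pics/w9.png

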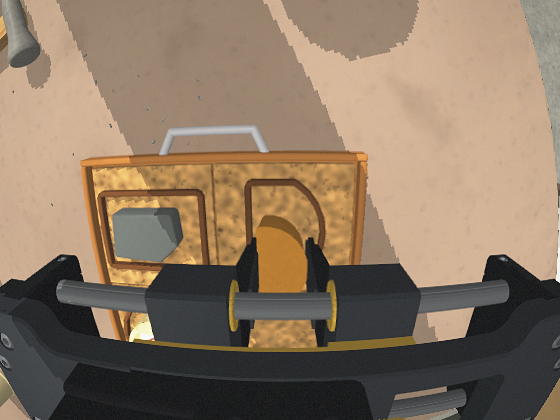

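Flat face and straight side match. I'll lower, release and go up.

Request:
apply_moves([
  [0,0,0,0.002,0,0.015,0.015],
  [0,0,0,0,0,0.01,0.015],
  [0,0,0,0,0,0.007,0.015],
  [0,0,0,0,0,0,0.015],
  [0,0,0,0,0,0,0.015],
])

```text
t: 18.12
eef_pos: [518.8, 261.9, 213.6]
tcp_rot: [3.141, 0.0, 2.809]
ft_force: [-0.8, 0.7, -0.9]
opening: 0.267
```

Request:
apply_moves([
  [0,0,0,0,0,0,0.05],
  [0,0,0,0,0,0,0.05],
  [0,0,0,0,0,0,0.05],
  [0,0,0,0,0,0,0.05],
  [0,0,0,0,0,-0.01,0.05],
])

```text
t: 18.53
eef_pos: [518.3, 262.0, 222.5]
tcp_rot: [-3.14, -0.002, 2.81]
ft_force: [-1.0, 1.0, -0.8]
opening: 0.515
```

Request:
apply_moves([
  [0,0,0,0,0,-0.02,0.05],
  [0,0,0,0,0,-0.04,0.07],
  [0,0,0,0,0,-0.04,0.095],
  [0,0,0,0,0,0,0.095],
  [0,0,0,0,0,0,0.095],
])

```text
t: 18.95
eef_pos: [518.5, 262.2, 326.2]
tcp_rot: [3.138, 0.004, 2.81]
ft_force: [0.1, -0.1, -0.2]
opening: 0.748
```

Run:
```python
from h import *
c=cam("wrist"); s=env.state();print(s["eef_pos"],np.degrees(s["tcp_rot"]),s["opening"])
a=c["color"][:,:,::-1].copy(); p=proj(c,[517,262.3,39])[0];print(p);cv2.drawMarker(a,tuple(int(t) for t in p),(0,255,0),0,8);cv2.imwrite("pics/w10.png",a)
```

```text
[518.26433403 262.07187245 324.36292422] [1.79928415e+02 8.00246208e-02 1.60993035e+02] 0.7929671578879179
[280.2918361  206.42939705]
```

View pics/w10.png

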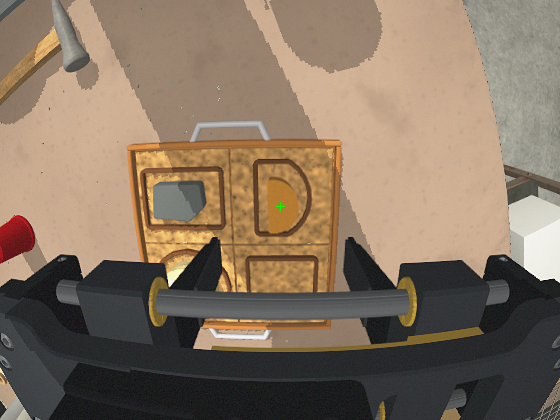

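The heel block sits in the half-round pocket. The small cone is last.

Request:
apply_moves([
  [0,0,0,-0.005,-0.0375,0,0.095],
  [0,0,0,-0.005,-0.0375,0,0.095],
  [0,0,0,-0.005,-0.0375,0,0.095],
  [0,0,0,-0.005,-0.0375,0,0.095],
  [0,0,0,-0.005,-0.0375,0,0.095],
])

```text
t: 19.42
eef_pos: [480.2, 75.3, 322.1]
tcp_rot: [-3.141, -0.002, 2.81]
ft_force: [0.6, -0.4, -0.5]
opening: 0.996
```

Request:
apply_moves([
  [0,0,0,-0.005,-0.0375,0,0.095],
  [0,0,0,-0.005,-0.0375,0,0.095],
  [0,0,0,-0.005,-0.0375,0,0.095],
  [0,0,0,-0.005,-0.0375,0,0.095],
  [0,0,0,0,0,0,0.095],
])

```text
t: 19.83
eef_pos: [450.1, -76.2, 322.3]
tcp_rot: [-3.141, -0.002, 2.805]
ft_force: [-0.1, 1.1, -0.6]
opening: 1.001
```

Request:
apply_moves([
  [0,0,0,0,0,0.02,0.095],
  [0,0,0,0,0,0,0.095],
  [0,0,0,0,0,0,0.095],
])

```text
t: 20.08
eef_pos: [451.0, -71.5, 302.3]
tcp_rot: [-3.142, -0.004, 2.81]
ft_force: [0.3, 0.2, 0.6]
opening: 0.996
```

Run:
```python
from h import *
c=cam("wrist"); s=env.state();print(s["eef_pos"],np.degrees(s["tcp_rot"]),s["opening"])
a=c["color"][:,:,::-1].copy()
for z in (0,68):
    p=proj(c,[451,-72,z])[0];print(p);cv2.drawMarker(a,tuple(int(t) for t in p),(0,255,0),0,8)
cv2.imwrite("pics/w11.png",a)
```

```text
[451.19306696 -71.24719889 302.87401233] [ 1.79998731e+02 -1.24787813e-01  1.61019787e+02] 0.999088910035655
[281.29534231 205.9296061 ]
[281.00336283 232.21418698]
```

View pics/w11.png

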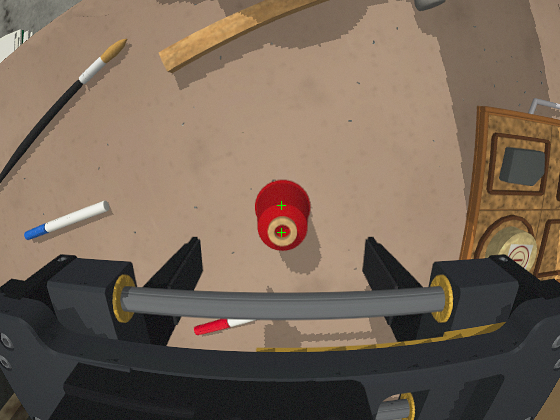

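The markers fall on the cone's top hole and base centre. I'll descend and grip round the body.

Request:
apply_moves([
  [0,0,0,0,0,0.025,0.095],
  [0,0,0,0,0,0.025,0.095],
  [0,0,0,0,0,0.025,0.095],
  [0,0,0,0,0,0.021,0.095],
  [0,0,0,0,0,0,0.025],
])

```text
t: 20.55
eef_pos: [450.9, -70.9, 204.9]
tcp_rot: [-3.142, -0.005, 2.811]
ft_force: [-0.3, -0.4, -0.6]
opening: 0.967
```

Request:
apply_moves([
  [0,0,0,0,0,0,0.025],
  [0,0,0,0,0,0,0.025],
  [0,0,0,0,0,0,0.025],
  [0,0,0,0,0,0,0.025],
  [0,0,0,0,0,0,0.025],
])

```text
t: 20.97
eef_pos: [451.3, -71.6, 208.2]
tcp_rot: [3.141, 0.002, 2.81]
ft_force: [0.6, 0.7, 0.7]
opening: 0.633
```

Request:
apply_moves([
  [0,0,0,0,0,0,0.025],
  [0,0,0,0,0,0,0.025],
  [0,0,0,0,0,0,0.025],
  [0,0,0,0,0,0,0.025],
  [0,0,0,0,0,0,0.025],
])

```text
t: 21.38
eef_pos: [451.2, -71.6, 207.5]
tcp_rot: [3.141, 0.0, 2.81]
ft_force: [-0.9, -0.4, 5.9]
opening: 0.466
```

Request:
apply_moves([
  [0,0,0,0,0,-0.01,0.025],
  [0,0,0,0,0,-0.02,0.025],
  [0,0,0,0,0,-0.03,0.025],
  [0,0,0,0,0,-0.02,0.025],
  [0,0,0,0,0,0,0.025],
])

```text
t: 21.8
eef_pos: [451.5, -71.7, 290.2]
tcp_rot: [3.141, 0.005, 2.81]
ft_force: [-0.0, 1.0, 0.4]
opening: 0.463
```

Request:
apply_moves([
  [0,0,0,-0.0054,0.0374,0,0.025],
  [0,0,0,-0.0054,0.0374,0,0.025],
  [0,0,0,-0.0054,0.0374,0,0.025],
  [0,0,0,-0.0054,0.0374,0,0.025],
  [0,0,0,-0.0054,0.0374,0,0.025],
])

```text
t: 22.22
eef_pos: [538.0, 98.2, 286.2]
tcp_rot: [-3.141, -0.001, 2.81]
ft_force: [1.0, -0.5, -0.4]
opening: 0.464
```

Request:
apply_moves([
  [0,0,0,-0.0054,0.0374,0,0.025],
  [0,0,0,-0.0054,0.0374,0,0.025],
  [0,0,0,-0.0054,0.0374,0,0.025],
  [0,0,0,-0.0054,0.0374,0,0.025],
  [0,0,0,0,0,0.02,0.025],
])

```text
t: 22.63
eef_pos: [609.0, 236.0, 268.6]
tcp_rot: [3.137, 0.005, 2.813]
ft_force: [0.3, -0.5, 0.5]
opening: 0.466
```

Request:
apply_moves([
  [0,0,0,0,0,0.02,0.025],
  [0,0,0,0,0,0,0.025],
  [0,0,0,0,0,0,0.025],
])

```text
t: 22.88
eef_pos: [606.5, 230.7, 245.6]
tcp_rot: [-3.14, -0.003, 2.81]
ft_force: [-0.0, -0.8, -0.2]
opening: 0.469
```

Run:
```python
from h import *
c=cam("wrist"); t=cam("top"); s=env.state();print(s["eef_pos"],np.degrees(s["tcp_rot"]),s["opening"])
cv2.imwrite("pics/w12.png",c["color"][:,:,::-1]); cv2.imwrite("pics/t12.png",t["color"][:,:,::-1])
```

```text
[606.97122674 230.52469081 247.73941934] [1.79983671e+02 1.68264229e-02 1.60962658e+02] 0.4671285350418611
```

View pics/w12.png

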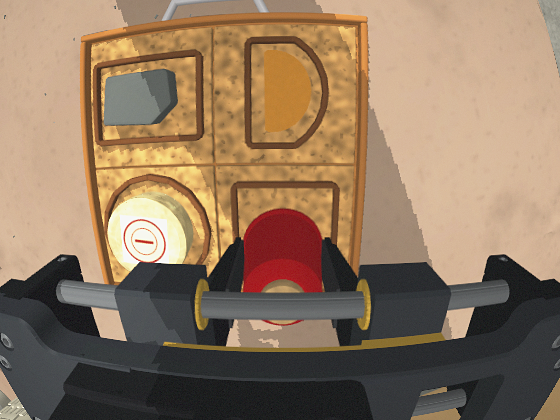

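The cone is upright over the square pocket. I'll lower it, release it and rise clear.

Request:
apply_moves([
  [0,0,0,0,0,0.012,0.025],
  [0,0,0,0,0,0.01,0.025],
  [0,0,0,0,0,0.006,0.025],
  [0,0,0,0,0,0,0.025],
  [0,0,0,0,0,0,0.025],
])

```text
t: 23.4
eef_pos: [606.7, 230.7, 218.7]
tcp_rot: [-3.141, -0.001, 2.81]
ft_force: [-0.5, -0.1, -0.6]
opening: 0.464
```

```bash
python3 -c "
from h import *
for i in range(3): s=env.state();print(s['eef_pos'],s['ft_force']);cam('side')"
```

```text
[606.72877836 230.65632558 218.74400232] [-0.49629873 -0.13033173 -0.58753153]
[606.75109553 230.70408142 218.95996775] [ 0.50203026 -0.1234922  -0.52301704]
[606.77181989 230.75485521 219.11104475] [-0.31194269  0.19265184 -0.21726989]
```

Request:
apply_moves([
  [0,0,0,0,0,0,0.065],
  [0,0,0,0,0,0,0.065],
  [0,0,0,0,0,0,0.065],
  [0,0,0,0,0,0,0.065],
  [0,0,0,0,0,0,0.065],
])

```text
t: 23.97
eef_pos: [606.8, 230.8, 219.4]
tcp_rot: [3.141, 0.0, 2.81]
ft_force: [-0.7, -1.0, -0.5]
opening: 0.678
```

Request:
apply_moves([
  [0,0,0,0,0,-0.015,0.065],
  [0,0,0,0,0,-0.03,0.065],
  [0,0,0,0,0,-0.04,0.07],
  [0,0,0,0,0,-0.04,0.07],
  [0,0,0,0,0,0,0.07],
])

```text
t: 24.38
eef_pos: [607.4, 231.1, 352.1]
tcp_rot: [3.135, 0.009, 2.81]
ft_force: [1.3, -0.4, 0.4]
opening: 0.734
```

Request:
apply_moves([
  [0,0,0,0.04,0,0,0.07],
  [0,0,0,0.04,0,0,0.07],
  [0,0,0,0.04,0,0,0.07],
  [0,0,0,0,0,0,0.07],
  [0,0,0,0,0,0,0.07],
])

```text
t: 24.8
eef_pos: [491.9, 270.6, 344.8]
tcp_rot: [3.141, 0.0, 2.812]
ft_force: [1.1, 0.5, 1.0]
opening: 0.737
```

Run:
```python
from h import *
s=cam("side"); t=cam("top"); c=cam("wrist"); print(env.state()["eef_pos"])
a=lambda c,y0,y1,x0,x1:cv2.resize(c["color"][y0:y1,x0:x1][:,:,::-1],(390,290),interpolation=cv2.INTER_CUBIC)
cv2.imwrite("pics/end.png",np.vstack([np.hstack([a(s,150,247,140,270),a(t,150,275,100,268)]),np.hstack([a(c,0,420,0,560),a(t,150,275,252,420)])]))
for n,u,v,z in [("waist",380,196,15)]:
    b=blob(t,(u,v),(0,0,0),(180,70,95),16); print(n,*rect(t,b,z))
```

```text
[494.10935688 269.75183198 344.34859038]
waist [ 582.7 -342.    55.3   30.1   54.6] [ 581.4 -341.3]
```

View pics/end.png

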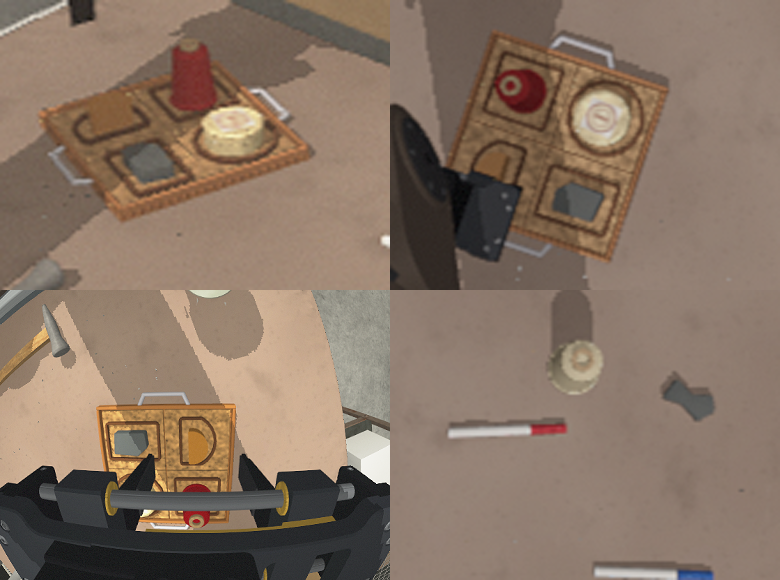

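All four pieces are in their pockets and level, with the cone upright. The waisted stone and large cone have not moved, so I'm handing in.

```bash
python3 -c "
from cell import env
print(env.job_done())"
```

```text
the job is handed in; nothing more can be done
None
```

The kit tray is filled and the job is handed in, at about 25 s of robot time. The wax tin is in the round pocket, the straight stone in the oblong, the heel block in the half-round with its flat face to the straight side, and the small cone upright in the square.

- **Pieces:** The last side, top and wrist views show all four inside their own pockets and level. I did not measure their final positions. I checked each against the pocket centre by eye; the cone I saw only in the last small crops, and it looks roughly centred.
- **Look-alikes:** The waisted stone measures the same as at the start (582.7, −342.0 mm). The large cone looks unmoved in the top view.
- **Robot:** The gripper hangs clear above the tray. Measured wrist forces stayed below about 8 N in every reported reading.
- **Disagreements:** The colour mask for the placed tin was unusable, taking in the cork as well, and the mask for the stone before gripping caught only its edge. In both cases I relied on markers drawn at the computed positions. The tray centre agreed within 2 mm between the top and wrist cameras.

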